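# Find the slot that takes the feeler

## Task

Take the wooden-handled feeler out of its rest and, keeping hold of it, test the three slots of the steel block with its blade one after the other, from the robot's left to its right: slide the blade down gently until it either jams inside or goes fully home with its shoulder on the block, and draw it out to try the next. Only one slot takes it fully; never force or drop the feeler. Once all three are tested, leave it standing fully home in the slot that takes it, released, with everything else on the bench undisturbed.

Things in the scene. Friction and masses are not known exactly. Their poses are not given: they have to be found in the camera images.
- feeler: Loose upright feeler, 120 g, standing in the wooden rest. Origin: centre of the underside of its shoulder, z up along the handle. Steel blade below the shoulder: 42 mm long (z 0 to -42), 30 mm wide (x), 6 mm thick (y). Steel shoulder 44 x 20 mm, z 0 to 6. Dark wooden handle 34 mm (x) by 16 mm (y), z 6 to 54; grip it across its 16 mm.
- feeler_grip (a point): The centre of the handle, 34 mm above the feeler's origin; the height to grip.
- feeler_tip (a point): The middle of the lower end of the blade, 42 mm below the feeler's origin.
- rest: Fixed block of plain wood holding the feeler: 70 mm (x) by 56 mm (y), 50 mm high, on a thin 90 x 76 mm foot; origin at the centre of the underside, z up. Its one slot, 36 mm (x) by 10 mm (y), holds the blade loosely, the shoulder lying on the top. Rest and steel block may swap sides of the bench.
- slot_block: Fixed steel block, 70 mm (x) by 150 mm (y), 60 mm high, with a low bolted foot at each end (16 mm high, 192 mm overall in y); origin at the centre of the underside, z up. Three slots in its top at y = +45, 0 and -45 mm, alike from outside: 34 mm (x) by 8 mm (y) at the mouth, chamfered 1.5 mm, so the 6 mm blade has 1 mm either side.
- slot_1 (a point): Centre of the mouth of the left slot (seen from the robot), at y = +45 mm, in the block's top face, 60 mm above the bench. Inside, two of the three slots narrow to a 2.5 mm gap that stops the blade somewhere 12 to 26 mm below the mouth; the third stays 8 mm wide for 56 mm, so that the shoulder comes to lie on the block's top. Which is which changes every time.
- slot_2 (a point): Centre of the mouth of the middle slot (y = 0), same height. Which slot is clear has to be felt, moving in slowly (10 to 15 mm/s; faster ones strike too hard): about 5 N of push is plenty to tell a jam, and more than 40 N on the blade, or on the shoulder as it seats, spoils the gauge.
- slot_3 (a point): Centre of the mouth of the right slot (y = -45 mm), same height.
- loupe: Bystander, loose: black eye loupe, a short round cup, 35 mm wide, 26 mm high; origin at the centre of its underside. Leave alone.
- pot_0: Bystander, loose: small dark screw-top pot, 43 mm wide, 50 mm high; origin at the centre of its underside. Leave alone.
- charcoal_block: Bystander, loose: black rectangular block, 66 x 101 x 33 mm; origin at the centre of its underside. Leave alone.
There are look-alikes about, which are no part of the job. Several things have the shape of the rest; the one meant has the colours described above.

How it is judged:
On the way, in this order (a step that is already met when the one before it is completed fails the run):
1. the feeler is held, lifted clear out of its rest (tip more than 5 mm above the rest's top) (z of feeler_tip in the frame of rest above 0.055 m and contact force between the fingers and feeler above 1 N), for 0.1 s.
2. the blade, held, is tested in slot 1 (left): in to where it jams (tip at least 9 mm deep and 2 N on the blade) or home (tip at least 39 mm deep) (horizontal distance between feeler_tip and slot_1 below 0.006 m and contact force between the fingers and feeler above 1 N and (z of feeler_tip in the frame of slot_block below 0.021 m or (z of feeler_tip in the frame of slot_block below 0.051 m and contact force between feeler_blade and anything else above 2 N))), for 0.02 s.
3. the blade, held, is tested in slot 2 (middle): in to where it jams (tip at least 9 mm deep and 2 N on the blade) or home (tip at least 39 mm deep) (horizontal distance between feeler_tip and slot_2 below 0.006 m and contact force between the fingers and feeler above 1 N and (z of feeler_tip in the frame of slot_block below 0.021 m or (z of feeler_tip in the frame of slot_block below 0.051 m and contact force between feeler_blade and anything else above 2 N))), for 0.02 s.
4. the blade, held, is tested in slot 3 (right): in to where it jams (tip at least 9 mm deep and 2 N on the blade) or home (tip at least 39 mm deep) (horizontal distance between feeler_tip and slot_3 below 0.006 m and contact force between the fingers and feeler above 1 N and (z of feeler_tip in the frame of slot_block below 0.021 m or (z of feeler_tip in the frame of slot_block below 0.051 m and contact force between feeler_blade and anything else above 2 N))), for 0.02 s.
At the end, for the whole second after the job is handed in: The feeler stands upright (within 0.08 rad) in one of the steel block's slots, its origin within 6 mm of the slot's centre line and its shoulder within 3 mm of the block's top, released and at rest (z of feeler in the frame of slot_block below 0.063 m and (horizontal distance between feeler and slot_1 below 0.006 m or horizontal distance between feeler and slot_2 below 0.006 m or horizontal distance between feeler and slot_3 below 0.006 m) and angle between feeler's own z axis and vertical below 0.08 rad and linear speed of feeler below 0.01 m/s and contact force between the fingers and feeler below 0.1 N); the robot touches nothing.
It fails at once if the feeler is dropped: moving faster than 0.3 m/s while the fingers do not touch it (linear speed of feeler above 0.3 m/s and contact force between the fingers and feeler below 0.1 N).
It fails at once if the feeler's blade is pressed with more than 40 N against anything, or the feeler as a whole with more than 40 N against the steel block (contact force between feeler_blade and anything else above 40 N or contact force between feeler and slot_block above 40 N).
It fails at once if a bystander is moved by more than 20 mm (distance of any of loupe, pot_0, charcoal_block from where it was at the start of the episode above 0.02 m).
It also fails if it takes over 70 s, if anything falls off the work surface, if the arm or the gripper's body presses on something with over 40 N, if the wrist force passes 120 N, or if a joint passes its speed limit or range.

## Robot

A 6-joint arm with a two-finger parallel gripper is mounted at the origin on a cart in front of the work surface, level with it; the furniture and walls round the work are solid. World frame = base frame: x ahead of the robot, y to its left, z up, the work surface at z = 0. Lengths are in m, angles in rad, forces in N, time in s.
With the tool pointing down it reaches from about 0.3 to 0.875 m from the base axis. Payload 6.4 kg.
Tool frame: the origin (TCP) lies at the very end of the fingers, on their centre line; the grasp point (between the pads) lies 19 mm behind it; z points along the fingers, y is the line along which they close (so a half turn about z gives the same grasp; the last joint's range is limited). The gripper opens to 85 mm and grips with 20 to 120 N. Pads are 22 mm wide; open, the fingers measure 114 mm over their backs; the gripper's body (76 mm by 85 mm) begins 54 mm behind the grasp point. The pads swing forward as they close: fully open they stand 13 mm farther back than shut.
Start: joints at [0.91, 0.181, 1.607, -0, 1.354, -0.206], TCP at [0.253, 0.517, 0.231] pointing down, gripper open.
Joint ranges: [-2.99, 2.99], [-0.89, 2.07], [0.3, 2.58], [-1.14, 4.28], [0, 2.63], [-3.12, 3.12]. Speed limits (rad/s): [2.57, 2.57, 3.01, 3.14, 3.14, 3.14].

## Interface

Orientations are given as a unit quaternion [w, x, y, z].
In Python, from bench import get_obs, optics, workorder gives the robot as it stands.
- The arm moves only by the shell command python3 -m jog 'ROWS'. ROWS is a JSON list of rows, 1 to 10 of them, each of 7 numbers: dx, dy, dz in m, then a rotation vector rx, ry, rz in rad, then the opening from 0.0 (shut) to 1.0 (fully open); each row is the pose to reach, as a shift and turn from the pose commanded when the command began, along the tool's axes at that moment; what a row does not reach only later rows make up. A row lasts 1/8 s, in which the tool goes at most 0.0625 m and 0.188 rad, less where a joint would pass 70% of its speed; a pose out of reach is approached as far as the arm can. The fingers move at their own pace and stop on an object; the grip force is fixed at half the most. Time passes only in rows, so rows that do not move let the fingers close. It prints the time, the measured TCP pose, the force, the opening and the grip force at its end.
- get_obs(): the state, without advancing time (a new reading comes with each control period).
- optics.camera(name): name is "scene" or "top" or "wrist"; returns (picture, depth): 420x560x3 uint8, blue, green, red; 420x560 float32, m along the optical axis (not along the pixel's ray), 0 where there is no reading.
- optics.camera_params(name): a dict with "fovy" (degrees; the focal length in pixels is half the picture's height over the tangent of half this angle, whatever the lens; pixels are square), "cx", "cy" (the principal point, pixels), "view" (4x4, takes a point from world to camera coordinates). Camera axes: x right, y up, looking along -z (the intrinsics and any distortion apply to the point x, -y, -z); pixel columns grow to the right and rows downward; lengths in m; the calibration is good to about 2 mm. A picture is of the moment at which its call begins: read the wrist's pose just before it. camera_params takes no time and is no camera call; for the wrist camera it gives the pose at the moment of the call.
- workorder.hand_in(): hands the job in; it is judged then, once.
The state is a dict: "time_s": time; "q": joint angles; "dq": joint speeds; "joint_efforts": joint torques, N m; "eef_pos": TCP position; "eef_rot": TCP orientation; "wrist_force": force on the tool from outside, world axes, zero at the start; "torque": the same for the moment, N m; "opening": opening from 0.0 (shut) to 1.0 (fully open); "grasp_force": force on a finger pad.
Only numpy, scipy, OpenCV 4.12 (cv2) and the standard library are available. Lean on these libraries where they do the work, as an engineer would, in place of code of your own. Each camera call takes 0.05 s, during which the arm holds its last target. There are 200 camera calls.

## Working session

There is one attempt and no reset: what is moved stays moved. The work goes in short steps, Python scripts to look and compute and a shell command to move; the robot and the scene stay as the last step left them, time stands still between calls to the robot, and variables do not carry over. Pictures are saved under pics/ and viewed, at most 10 in all, crops included, and the job is handed in when it is done.

```bash
ls; mkdir -p pics
python3 - <<'E'
from bench import get_obs, optics
import cv2, numpy as np
for n in ("top","scene"):
    p,d=optics.camera(n); cv2.imwrite(f"pics/{n}0.png",p); np.save(f"pics/{n}0.npy",d)
    P=optics.camera_params(n); print(n,{k:np.round(v,4).tolist() if k=='view' else v for k,v in P.items()})
print(get_obs())
E
```

```text
pics
top {'fovy': 56.62437240189175, 'cx': 279.38233144803183, 'cy': 210.2869364198868, 'view': [[-0.0107, -0.9994, 0.0331, -0.1193], [0.9934, -0.0068, 0.1141, -0.5632], [-0.1139, 0.0341, 0.9929, -0.8629], [0.0, 0.0, 0.0, 1.0]]}
scene {'fovy': 51.741006472279324, 'cx': 280.6534592342916, 'cy': 211.37069183434596, 'view': [[-0.6091, -0.7929, -0.016, 0.2424], [0.3315, -0.2729, 0.9031, -0.2761], [-0.7205, 0.5448, 0.429, -0.6282], [0.0, 0.0, 0.0, 1.0]]}
{'time_s': 0.1, 'q': array([ 9.09669254e-01,  1.81441571e-01,  1.60785496e+00,  2.96155608e-06,
        1.35376042e+00, -2.06275632e-01]), 'dq': array([-0.00066918, -0.00269248, -0.00491966, -0.00082883, -0.00010535,
        0.00070581]), 'joint_efforts': array([ 1.64268276e-04, -4.45877981e+01, -3.52239060e+01, -4.86583122e-04,
        4.19435717e-03, -3.16989954e-06]), 'eef_pos': array([0.25229952, 0.51618498, 0.23051401]), 'eef_rot': array([-3.08985904e-04,  2.25470533e-01,  9.74249713e-01, -6.63759276e-04]), 'wrist_force': array([-0.67987843,  0.49904358,  0.58361717]), 'torque': array([ 0.06171098, -0.04699267, -0.0030675 ]), 'grasp_force': 0.0, 'opening': 1.0033652831029183}
```

View pics/top0.png

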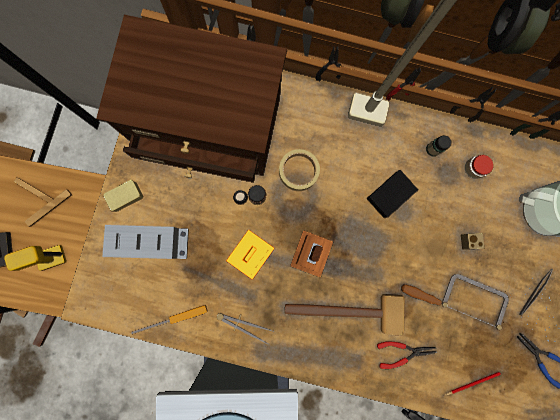

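View pics/scene0.png

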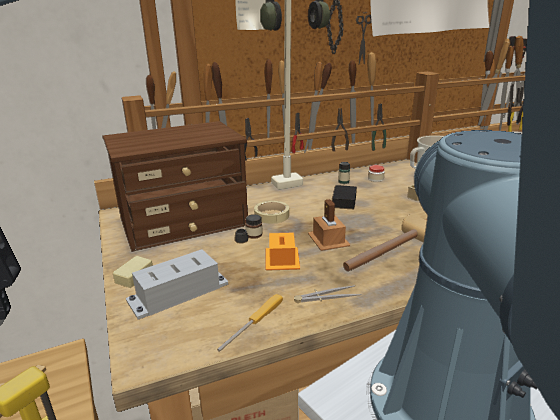

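The top view shows the steel block at about (146,242), with slots near (117,241), (139,241) and (162,241). The feeler's dark handle stands in the plain wood rest at about (313,253). The yellow block at (250,253) is a look-alike. Next I measure these.

```bash
cat > h.py <<'E'
import numpy as np, cv2
from bench import get_obs, optics
def world(P,u,v,d=None,z=None):
    f=210/np.tan(np.radians(P["fovy"])/2); V=np.array(P["view"])
    u,v=np.asarray(u,float),np.asarray(v,float)
    r=np.stack([(u-P["cx"])/f,-(v-P["cy"])/f,-np.ones_like(u)],-1)
    R,t=V[:3,:3],V[:3,3]; o=-R.T@t; w=r@R
    s=np.asarray(d if d is not None else (z-o[2])/w[...,2])
    return o+w*s[...,None]
E
python3 - <<'E'
from h import *
np.set_printoptions(precision=4,suppress=True)
p=cv2.imread("pics/top0.png");d=np.load("pics/top0.npy");P=optics.camera_params("top")
for u,v in [(100,300),(330,200),(500,330),(150,290),(280,290),(400,255)]: print(u,v,world(P,u,v,d=d[v,u]))
U,V=np.meshgrid(np.arange(560),np.arange(420)); W=world(P,U,V,d=d)
np.save("pics/W.npy",W)
hsv=cv2.cvtColor(p,cv2.COLOR_BGR2HSV)
def rect(m,name):
    m=m.astype(np.uint8)
    for c in cv2.findContours(m,cv2.RETR_EXTERNAL,cv2.CHAIN_APPROX_NONE)[0]:
        if cv2.contourArea(c)>15: print(name,cv2.minAreaRect(c),cv2.contourArea(c))
roi=np.zeros((420,560),bool);roi[215:270,95:195]=1
top=roi&(abs(W[...,2]-.06)<.006)&(W[...,0]>0)
rect(top,"blocktop")
print(W[240,128],W[240,150],W[240,172],W[240,184])
sl=roi&(hsv[...,2]<90); rect(sl,"slot")
roi[:]=0;roi[225:280,285:340]=1
rect(roi&(abs(W[...,2]-.05)<.006),"resttop")
rect(roi&(abs(W[...,2]-.104)<.006),"handletop")
rect(roi&(hsv[...,2]<60),"dark")
E
python3 - <<'E'
import cv2
p=cv2.imread("pics/top0.png")
a=cv2.resize(p[215:275,95:195],None,fx=6,fy=6,interpolation=cv2.INTER_CUBIC)
b=cv2.resize(p[225:280,285:340],None,fx=6,fy=6,interpolation=cv2.INTER_CUBIC)
import numpy as np
c=np.zeros((600,800,3),np.uint8); c[:360,:600]=a
c2=cv2.resize(b,(240,240)); c[360:600,:240]=c2
cv2.imwrite("pics/crop0.png",c)
E
```

```text
100 300 [0.362  0.2878 0.0019]
330 200 [ 0.5901 -0.2475  0.0005]
500 330 [ 0.2791 -0.6417 -0.0006]
150 290 [ 0.3828  0.1758 -0.0007]
280 290 [ 0.3788 -0.1248  0.0005]
400 255 [ 0.4569 -0.4113  0.0015]
blocktop ((138.08944702148438, 241.54815673828125), (71.27031707763672, 32.16705322265625), 1.7357046604156494) 2149.0
[0.4961 0.2093 0.0584] [0.4956 0.1607 0.0612] [0.4952 0.1131 0.0605] [0.4969 0.0975 0.0103]
slot ((158.4505157470703, 241.99505615234375), (2.487593173980713, 14.229032516479492), 5.710593223571777) 24.0
slot ((138.12057495117188, 241.43234252929688), (3.3746461868286133, 15.109210968017578), 4.39870548248291) 36.0
slot ((175.02308654785156, 242.58460998535156), (5.103241920471191, 31.118680953979492), 3.179830312728882) 126.5
resttop ((313.7054443359375, 253.45205688476562), (25.280887603759766, 31.24998664855957), 20.556047439575195) 741.5
handletop ((316.4416198730469, 253.16058349609375), (7.6037821769714355, 15.89105224609375), 19.98310661315918) 101.5
dark ((311.8843994140625, 252.75143432617188), (4.409658432006836, 14.293375968933105), 8.746162414550781) 18.0
```

View pics/crop0.png

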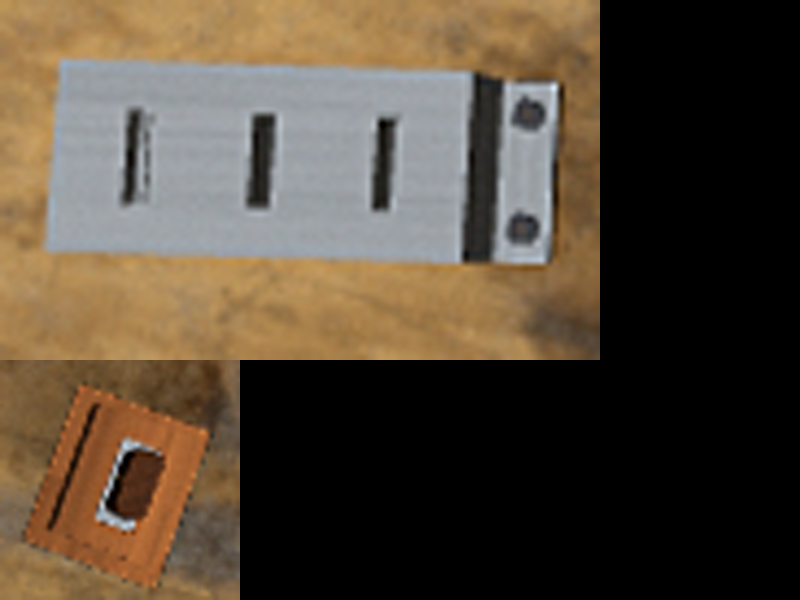

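The crop shows three slots with their long side along world x. The rest and handle are turned about 20° in the image. Now I convert to world poses and check the sizes.

Run:
```python
from h import *
np.set_printoptions(precision=4,suppress=True)
P=optics.camera_params("top");W=np.load("pics/W.npy")
def wr(m,z,name):
    c=max(cv2.findContours(m.astype(np.uint8),cv2.RETR_EXTERNAL,cv2.CHAIN_APPROX_NONE)[0],key=cv2.contourArea)[:,0].astype(float)
    w=world(P,c[:,0],c[:,1],z=z)[:,:2]
    r=cv2.minAreaRect((w*1000).astype(np.float32)); b=cv2.boxPoints(r)
    e=[b[1]-b[0],b[2]-b[1]]
    print(name,r[0],[ (np.linalg.norm(x),np.degrees(np.arctan2(x[1],x[0]))) for x in e])
roi=np.zeros((420,560),bool);roi[215:270,95:195]=1
wr(roi&(abs(W[...,2]-.06)<.006),.06,"block")
for u in [(118,241.2),(138.4,241.8),(159,242.2)]: print(world(P,*u,z=.06))
roi[:]=0;roi[225:280,285:340]=1
wr(roi&(abs(W[...,2]-.05)<.006),.05,"rest")
wr(roi&(abs(W[...,2]-.054)<.009),.054,"rest")
wr(roi&(abs(W[...,2]-.104)<.006),.104,"handle")
q=get_obs(); from scipy.spatial.transform import Rotation as R
w=q['eef_rot'];print(R.from_quat([*w[1:],w[0]]).as_matrix())
print(optics.camera_params("wrist"))
```

```text
block (492.684814453125, 186.08163452148438) [(np.float32(70.017365), np.float32(-2.2244349)), (np.float32(152.20619), np.float32(87.775566))]
[0.4937 0.2302 0.06  ]
[0.4919 0.1861 0.06  ]
[0.4906 0.1414 0.06  ]
rest (462.7333679199219, -199.47579956054688) [(np.float32(70.11992), np.float32(-21.49582)), (np.float32(56.46602), np.float32(68.50417))]
rest (462.70086669921875, -199.099853515625) [(np.float32(69.54787), np.float32(-21.072144)), (np.float32(56.232525), np.float32(68.92786))]
handle (462.9903869628906, -198.7607879638672) [(np.float32(33.427834), np.float32(-21.253632)), (np.float32(15.988789), np.float32(68.74634))]
[[-0.8983  0.4393 -0.0009]
 [ 0.4393  0.8983 -0.0012]
 [ 0.0003 -0.0014 -1.    ]]
{'fovy': 65.46409697784104, 'cx': 281.5757982492484, 'cy': 210.19356249256367, 'view': array([[ 0.4395,  0.8982, -0.0014, -0.5733],
       [-0.8524,  0.4166, -0.3161,  0.0411],
       [-0.2834,  0.1401,  0.9487, -0.3795],
       [ 0.    ,  0.    ,  0.    ,  1.    ]])}
```

Every size matches the given dimensions. The feeler is at (0.463, -0.199) with yaw -21.3°, and the block is at (0.4927, 0.186) with yaw about -2.1°. I move towards a point over the feeler.

```bash
cat >> h.py <<'E'
from scipy.spatial.transform import Rotation as Rot
def delta(x,y,z,yaw):
    "tool-axes shift and turn to TCP at x,y,z pointing down, tool y at angle yaw (deg)"
    o=get_obs(); w=o["eef_rot"]; R=Rot.from_quat([*w[1:],w[0]])
    a=np.radians(yaw); ty=np.array([np.cos(a),np.sin(a),0]); tz=np.array([0,0,-1.]); T=Rot.from_matrix(np.stack([np.cross(ty,tz),ty,tz],1))
    print("t",round(o["time_s"],2),"pos",o["eef_pos"].round(4),"F",o["wrist_force"].round(2),"tau",o["torque"].round(2),"open",round(o["opening"],3),"grip",round(o["grasp_force"],1))
    print("delta",R.inv().apply(np.array([x,y,z])-o["eef_pos"]).round(4),(R.inv()*T).as_rotvec().round(4))
E
python3 -m jog '[[-0.45,-0.49,0,0,0,-0.084,1],[-0.45,-0.49,0,0,0,-0.084,1],[-0.45,-0.49,0,0,0,-0.084,1],[-0.45,-0.49,0,0,0,-0.084,1],[-0.45,-0.49,0,0,0,-0.084,1],[-0.45,-0.49,0,0,0,-0.084,1],[-0.45,-0.49,0,0,0,-0.084,1],[-0.45,-0.49,0,0,0,-0.084,1],[-0.45,-0.49,0,0,0,-0.084,1],[-0.45,-0.49,0,0,0,-0.084,1]]'
python3 -c "
from h import *
delta(.463,-.199,.20,68.7)"
```

```text
time_s: 1.35
eef_pos: [0.4302, -0.0848, 0.2313]
eef_rot: [0.0, 0.185, 0.983, 0.0]
wrist_force: [1.4, 0.8, 0.2]
opening: 0.994
grasp_force: 0.0
t 1.35 pos [ 0.4302 -0.0848  0.2313] F [1.43 0.82 0.21] tau [ 0.06 -0.03 -0.  ] open 0.994 grip 0.0
delta [-0.072  -0.0945  0.0313] [0.0002 0.0004 0.0004]
```

```bash
python3 -m jog '[[-0.072,-0.0945,0.03,0,0,0,1],[-0.072,-0.0945,0.03,0,0,0,1],[-0.072,-0.0945,0.03,0,0,0,1],[-0.072,-0.0945,0.03,0,0,0,1]]'
python3 - <<'E'
from h import *
delta(.463,-.199,.20,68.7)
P=optics.camera_params("wrist");p,d=optics.camera("wrist")
cv2.imwrite("pics/w1.png",p);np.save("pics/w1.npy",d)
delta(.463,-.199,.065,68.7)
U,V=np.meshgrid(np.arange(560),np.arange(420));W=world(P,U,V,d=d)
near=(np.hypot(W[...,0]-.463,W[...,1]+.199)<.06)&(d>0)
for z,t,name in((.104,.004,"handle"),(.05,.003,"rest")):
    m=(near&(abs(W[...,2]-z)<t)).astype(np.uint8)
    c=max(cv2.findContours(m,cv2.RETR_EXTERNAL,cv2.CHAIN_APPROX_NONE)[0],key=cv2.contourArea)[:,0].astype(float)
    zz=np.median(W[...,2][m>0]);w=world(P,c[:,0],c[:,1],z=zz)[:,:2]
    r=cv2.minAreaRect((w*1000).astype(np.float32));b=cv2.boxPoints(r)
    print(name,zz,r[0],[(np.linalg.norm(x),np.degrees(np.arctan2(x[1],x[0]))) for x in (b[1]-b[0],b[2]-b[1])],c.mean(0))
E
```

```text
time_s: 1.85
eef_pos: [0.4625, -0.1964, 0.2007]
eef_rot: [-0.001, 0.185, 0.983, 0.001]
wrist_force: [0.4, -0.2, 0.4]
opening: 1.001
grasp_force: 0.0
t 1.85 pos [ 0.4625 -0.1964  0.2007] F [ 0.43 -0.2   0.38] tau [-0.01  0.01  0.  ] open 1.001 grip 0.0
delta [-0.0014 -0.0022  0.0007] [ 0.0009 -0.0017  0.0002]
t 1.9 pos [ 0.4627 -0.1959  0.2012] F [-0.28  0.67 -0.62] tau [ 0.05 -0.    0.04] open 1.003 grip 0.0
delta [-0.0015 -0.0028  0.1362] [ 0.0005 -0.0007  0.0014]
handle 0.10283075837850798 (461.83258056640625, -197.95045471191406) [(np.float32(32.65291), np.float32(-21.319765)), (np.float32(14.931916), np.float32(68.680244))] [280.41121495 211.26168224]
rest 0.0493292346626279 (462.32958984375, -198.65029907226562) [(np.float32(70.292755), np.float32(-21.306973)), (np.float32(56.01052), np.float32(68.69303))] [280.27176781 191.76253298]
```

View pics/w1.png

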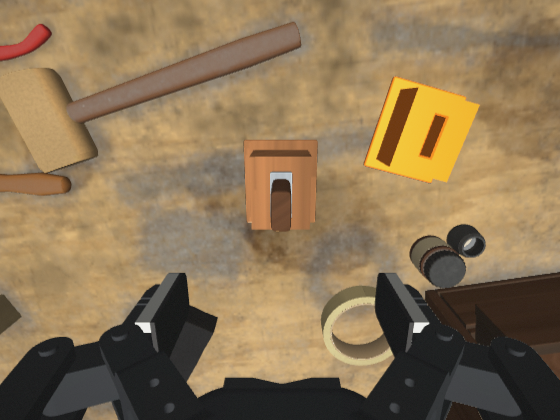

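The wrist view agrees with the top view: handle centred at (280,205) between the fingers, and the rest at (0.4623, -0.1987). Descending to grip.

```bash
python3 -m jog '[[-0.001,-0.0025,0.04,0,0,0,1],[-0.001,-0.0025,0.08,0,0,0,1],[-0.001,-0.0025,0.11,0,0,0,1],[-0.001,-0.0025,0.125,0,0,0,1],[-0.001,-0.0025,0.134,0,0,0,1],[-0.001,-0.0025,0.134,0,0,0,1],[-0.001,-0.0025,0.134,0,0,0,0.6]]'
python3 -c "
from h import *
delta(.4622,-.1985,.067,68.7)"
```

```text
time_s: 2.78
eef_pos: [0.4638, -0.2, 0.0684]
eef_rot: [0.001, 0.184, 0.983, -0.0]
wrist_force: [0.6, -0.1, 0.2]
opening: 0.821
grasp_force: 0.0
t 2.77 pos [ 0.4638 -0.2     0.0684] F [ 0.57 -0.13  0.2 ] tau [ 0.    0.03 -0.06] open 0.821 grip 0.0
delta [0.002  0.0008 0.0014] [-0.0005  0.002   0.0012]
```

```bash
python3 -m jog '[[0.001,0.001,0,0,0,0,0.4],[0.001,0.001,0,0,0,0,0.2],[0.001,0.001,0,0,0,0,0],[0.001,0.001,0,0,0,0,0],[0.001,0.001,0,0,0,0,0],[0.001,0.001,0,0,0,0,0]]'
python3 -c "
from h import *
delta(.4622,-.1985,.067,68.7)"
```

```text
time_s: 3.52
eef_pos: [0.4626, -0.1984, 0.0676]
eef_rot: [0.0, 0.184, 0.983, -0.0]
wrist_force: [-2.4, 0.5, 4.7]
opening: 0.182
grasp_force: 58.7
t 3.52 pos [ 0.4626 -0.1984  0.0676] F [-2.39  0.51  4.68] tau [0.04 0.21 0.02] open 0.182 grip 58.7
delta [ 0.0003 -0.0002  0.0006] [-0.0002  0.0003  0.001 ]
```

Gripped at 15.5 mm opening and 59 N. Lifting straight up.

```bash
python3 -m jog '[[0,0,-0.01,0,0,0,0],[0,0,-0.03,0,0,0,0],[0,0,-0.07,0,0,0,0],[0,0,-0.11,0,0,0,0],[0,0,-0.13,0,0,0,0],[0,0,-0.13,0,0,0,0],[0,0,-0.13,0,0,0,0]]'
python3 - <<'E'
from h import *
P=optics.camera_params("wrist");p,d=optics.camera("wrist")
cv2.imwrite("pics/w2.png",p);np.save("pics/w2.npy",d)
delta(.4927,.186,.21,87.9)
E
```

```text
time_s: 4.4
eef_pos: [0.4618, -0.1977, 0.1962]
eef_rot: [-0.001, 0.184, 0.983, 0.0]
wrist_force: [-0.2, 0.3, -1.6]
opening: 0.181
grasp_force: 58.6
t 4.45 pos [ 0.4617 -0.1976  0.1958] F [-0.37  0.2  -2.51] tau [-0.01 -0.03 -0.02] open 0.177 grip 58.6
delta [ 0.1101  0.3688 -0.0137] [ 0.0011 -0.0024 -0.3341]
```

View pics/w2.png

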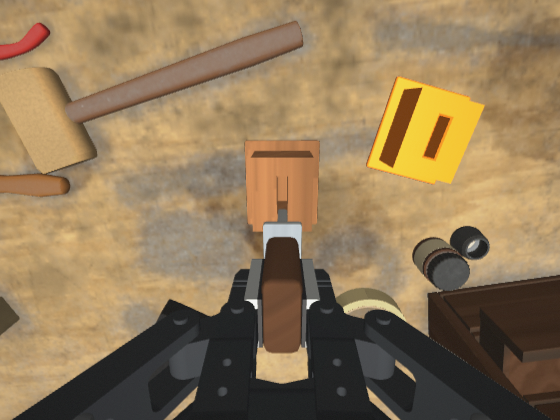

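The feeler is held upright and clear of the rest (the shoulder is at about (283,235)). I carry it over slot 1.

```bash
python3 -c "
from h import *
delta(.494,.231,.17,87.9)"
```

```text
t 4.45 pos [ 0.4617 -0.1976  0.1958] F [-0.37  0.2  -2.51] tau [-0.01 -0.03 -0.02] open 0.177 grip 58.6
delta [0.1251 0.4112 0.0264] [ 0.0011 -0.0024 -0.3341]
```

```bash
python3 -m jog '[[0.01,0.03,0,0,0,-0.03,0],[0.025,0.08,0,0,0,-0.07,0],[0.04,0.135,0,0,0,-0.12,0],[0.057,0.19,0,0,0,-0.17,0],[0.074,0.245,0,0,0,-0.22,0],[0.09,0.3,0,0,0,-0.26,0],[0.107,0.355,0,0,0,-0.3,0],[0.119,0.39,0,0,0,-0.325,0],[0.125,0.411,0.01,0,0,-0.334,0],[0.125,0.411,0.026,0,0,-0.334,0]]'
python3 -m jog '[[0,0,0,0,0,0,0],[0,0,0,0,0,0,0],[0,0,0,0,0,0,0]]'
python3 - <<'E'
from h import *
delta(.494,.231,.17,87.9)
P=optics.camera_params("wrist");p,d=optics.camera("wrist")
cv2.imwrite("pics/w3.png",p);np.save("pics/w3.npy",d)
import json;P["view"]=np.array(P["view"]).tolist();json.dump(P,open("pics/w3.json","w"))
E
```

```text
time_s: 5.7
eef_pos: [0.4943, 0.2313, 0.1697]
eef_rot: [-0.001, 0.017, 1.0, -0.0]
wrist_force: [0.0, -0.4, -2.4]
opening: 0.183
grasp_force: 58.9
time_s: 6.08
eef_pos: [0.4954, 0.2294, 0.1718]
eef_rot: [0.0, 0.019, 1.0, 0.0]
wrist_force: [-0.2, -0.4, -2.1]
opening: 0.179
grasp_force: 58.9
t 6.08 pos [0.4954 0.2294 0.1718] F [-0.25 -0.45 -2.12] tau [0.02 0.02 0.06] open 0.179 grip 58.9
delta [0.0015 0.0015 0.0018] [ 0.0001  0.0009 -0.0014]
```

View pics/w3.png

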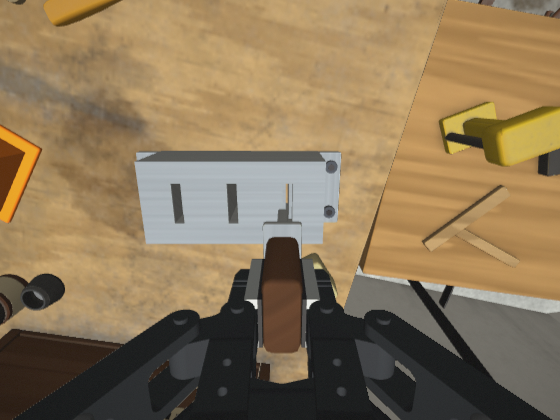

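The wrist view shows slot 3 at about (178,203), slot 2 at (232,203) and slot 1 partly hidden at (288,200) behind the shoulder. Now I measure the block and the held feeler in this one frame.

Run:
```python
from h import *
import json
np.set_printoptions(precision=4,suppress=True)
P=json.load(open("pics/w3.json"));p=cv2.imread("pics/w3.png");d=np.load("pics/w3.npy")
U,V=np.meshgrid(np.arange(560),np.arange(420));W=world(P,U,V,d=d)
hsv=cv2.cvtColor(p,cv2.COLOR_BGR2HSV)
V4=np.array(P["view"]);print("cam",-V4[:3,:3].T@V4[:3,3])
def wr(m,z,name,amin=20):
    for c in cv2.findContours(m.astype(np.uint8),cv2.RETR_EXTERNAL,cv2.CHAIN_APPROX_NONE)[0]:
        if cv2.contourArea(c)<amin: continue
        c=c[:,0].astype(float);w=world(P,c[:,0],c[:,1],z=z)[:,:2]
        r=cv2.minAreaRect((w*1000).astype(np.float32));b=cv2.boxPoints(r)
        print(name,np.round(r[0],1),[(round(float(np.linalg.norm(x)),1),round(float(np.degrees(np.arctan2(x[1],x[0]))),1)) for x in (b[1]-b[0],b[2]-b[1])],c.mean(0).round(1))
for v,u in ((190,205),(225,205),(235,160),(190,260)): print(W[v,u])
roi=(U>130)&(U<345)&(V>145)&(V<250)
wr(roi&(hsv[...,2]<120)&(U<250)&(V>170)&(V<235),.06,"slot")
# edges of slot 1, right edge of block, shoulder edges, by rows
g=cv2.cvtColor(p,cv2.COLOR_BGR2GRAY)
for v in (190,200,208): print(v,g[v,276:304],d[v,276:304:3])
print("shoulder row230",g[230,256:310]); print("sh col", g[214:240,270], g[214:240,298])
print(W[228,268],W[228,297],W[300,283],d[250,283])
print("handle col283",g[228:246,283],"rows 345", g[340:358,283]); print("handle row 290",g[290,256:308])
```

```text
cam [0.4142 0.2315 0.3135]
[0.4795 0.1676 0.0601]
[0.5098 0.164  0.0592]
[0.5179 0.1245 0.0578]
[0.4817 0.2115 0.058 ]
slot [491.5 188.3] [(32.3, -2.2), (7.7, 87.8)] [232. 203.]
slot [489.8 143.7] [(32.3, -2.2), (7.6, 87.8)] [177. 203.]
190 [178 178 178 178 178 179 177 174 175 172 163 140 101 170 174 175 130 176
 180 180 180 180 180 180 180 180 181 181] [0.2627 0.2617 0.264  0.276  0.2887 0.2774 0.2637 0.2627 0.2619 0.2633]
200 [184 184 184 184 184 183 180 176 177 175 165 141 100 172 176 177 131 180
 183 183 185 184 184 184 183 185 184 184] [0.2645 0.2648 0.2661 0.28   0.2871 0.2784 0.2647 0.2663 0.2656 0.2669]
208 [178 179 178 167 165 165 165 163 163 148  94  89  94 171 176 151 152 176
 179 178 179 178 178 179 179 179 179 179] [0.2687 0.268  0.2683 0.2817 0.288  0.2816 0.267  0.2678 0.2668 0.2673]
shoulder row230 [177 177 177 176 176 176 155 177 181 181 180 181 181 180 180 179 177 176
 175 176 177 176 178 178 178 177 176 176 174 175 175 177 178 180 181 183
 182 182 182 182 180 179 180 181 181 156 172 174 174 174 175 175 175 175]
sh col [176 175 178 181 184 185 175 139  90 111 153 181 179 180 179 180 180 179
 180 180 180 180 180 163  98  40] [177 175 178 181 184 184 175 141  92 111 149 181 178 179 179 180 180 180
 181 180 180 181 181 180 182 180]
[0.4748 0.2223 0.1598] [0.4751 0.237  0.1603] [0.4852 0.2293 0.2076] 0.14812566
handle col283 [176 176 176 175 175 176 176 175 154  66  38  41  41  41  41  39  41  44] rows 345 [ 75  76  75  76  75  76  75  76  76  76  75  73  86 120 141 137 131 123]
handle row 290 [90 91 51 28 27 39 53 71 78 77 76 76 76 75 75 76 76 76 75 75 74 74 74 74
 74 75 74 74 75 74 75 73 75 76 74 74 73 73 73 72 70 71 71 73 64 52 36 28
 27 54 88 90]
```

In the wrist view slot 1 lies about 3 to 4.5 mm to the left of the blade (centre u≈287 against 281.5), while the top view says about 1 mm. I split the difference, come down to just above the mouth and look again close up.

```bash
python3 -m jog '[[0.001,0.003,0.015,0,0,0,0],[0.001,0.003,0.03,0,0,0,0],[0.001,0.003,0.038,0,0,0,0],[0.001,0.003,0.042,0,0,0,0],[0.001,0.003,0.042,0,0,0,0],[0.001,0.003,0.042,0,0,0,0]]'
cat > look.py <<'E'
import sys,json
from h import *
n=sys.argv[1]; z0=float(sys.argv[2]) if len(sys.argv)>2 else .06
P=optics.camera_params("wrist");p,d=optics.camera("wrist")
cv2.imwrite(f"pics/{n}.png",p);np.save(f"pics/{n}.npy",d)
P["view"]=np.array(P["view"]).tolist();json.dump(P,open(f"pics/{n}.json","w"))
c=cv2.resize(p[165:255,225:345],None,fx=6,fy=6,interpolation=cv2.INTER_CUBIC)
cv2.imwrite(f"pics/{n}c.png",c)
delta(.4935,.2315,.1256,87.9)
E
python3 look.py w4
```

```text
time_s: 6.88
eef_pos: [0.4944, 0.2333, 0.1297]
eef_rot: [0.0, 0.018, 1.0, 0.0]
wrist_force: [-0.4, 0.4, -2.2]
opening: 0.176
grasp_force: 59.0
t 6.92 pos [0.4944 0.2332 0.1298] F [ 0.33  0.48 -1.37] tau [0.01 0.08 0.01] open 0.18 grip 59.0
delta [ 0.0008 -0.0018  0.0042] [ 0.0002  0.0009 -0.0001]
```

View pics/w4c.png

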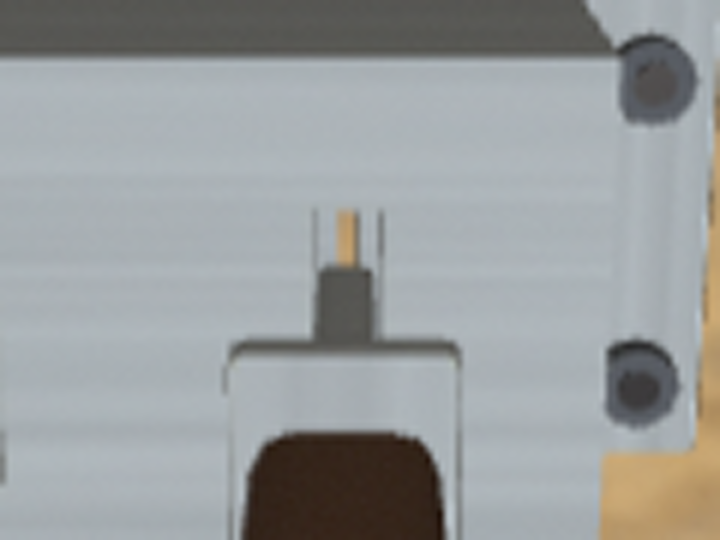

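The tip (crop x 320–372, centre 346) is centred on slot 1's mouth (314–381, centre 347.5), about 0.2 mm off. Now I check the fore-aft offset from the slot's near end (row 208) and the tip's near edge (row 265).

Run:
```python
from h import *
import json
np.set_printoptions(precision=4,suppress=True)
P=json.load(open("pics/w4.json"));d=np.load("pics/w4.npy")
f=lambda cu,cv,z: world(P,225+cu/6-.42,165+cv/6-.42,z=z)
print("slot near end",f(347,208,.06))
for z in (.069,.070,.071): print("tip near edge",z,f(346,265,z), "blade l/r",f(320,266,z)[1],f(372,266,z)[1])
print("slot l/r",f(314,230,.06),f(381,230,.06))
print("shoulder near edge top", f(345,355,.1297-.0116),f(229,365,.1181),f(461,365,.1181))
U,V=np.meshgrid(np.arange(560),np.arange(420));W=world(P,U,V,d=d)
print(W[228,282],W[202,282:287],W[215,282:286])
```

```text
slot near end [0.4761 0.2335 0.06  ]
tip near edge 0.069 [0.4798 0.2332 0.069 ] blade l/r 0.23038889354822073 0.2360397764739106
tip near edge 0.07 [0.4795 0.2332 0.07  ] blade l/r 0.2304129104012904 0.23603587763493278
tip near edge 0.071 [0.4792 0.2332 0.071 ] blade l/r 0.23043692725436002 0.23603197879595494
slot l/r [0.4785 0.2297 0.06  ] [0.4788 0.2372 0.06  ]
shoulder near edge top [0.4716 0.2333 0.1181] [0.4721 0.2236 0.1181] [0.4728 0.243  0.1181]
[0.4743 0.2332 0.1169] [[ 0.4966  0.2325 -0.0006]
 [ 0.4966  0.2334 -0.0006]
 [ 0.4886  0.2344  0.0257]
 [ 0.4822  0.2352  0.0465]
 [ 0.4821  0.2359  0.0468]] [[0.479  0.2331 0.0837]
 [0.4794 0.2337 0.0825]
 [0.4795 0.2343 0.0823]
 [0.4795 0.2349 0.0823]]
```

The feeler is about 1 mm too far in +x, so I correct that. I go down at 14 mm/s to just inside the mouth, then take guarded 1 mm steps, stopping on force.

```bash
cat > g.py <<'E'
import sys
from bench import get_obs
o=get_obs();F=o["wrist_force"]
print(round(o["time_s"],2),o["eef_pos"].round(4),F.round(1),round(o["grasp_force"],1))
sys.exit(bool(F[2]>3 or abs(F[0])>8 or abs(F[1])>8))
E
python3 -m jog '[[0.001,0,0,0,0,0,0],[0.001,0,0.0015,0,0,0,0],[0.001,0,0.003,0,0,0,0],[0.001,0,0.0045,0,0,0,0],[0.001,0,0.006,0,0,0,0],[0.001,0,0.0075,0,0,0,0],[0.001,0,0.009,0,0,0,0]]' && python3 g.py &&
python3 -m jog '[[0,0,0.0015,0,0,0,0],[0,0,0.003,0,0,0,0]]' >o && python3 g.py &&
python3 -m jog '[[0,0,0.0015,0,0,0,0],[0,0,0.003,0,0,0,0]]' >o && python3 g.py &&
python3 -m jog '[[0,0,0.0015,0,0,0,0],[0,0,0.003,0,0,0,0]]' >o && python3 g.py
```

```text
time_s: 7.8
eef_pos: [0.493, 0.2332, 0.1202]
eef_rot: [-0.0, 0.018, 1.0, 0.0]
wrist_force: [0.6, 0.1, -1.1]
opening: 0.18
grasp_force: 59.0
7.8 [0.493  0.2332 0.1202] [ 0.6  0.1 -1.1] 59.0
8.05 [0.493  0.2332 0.1172] [-0.   0.6 -1.1] 59.0
8.3 [0.493  0.2332 0.1142] [ 0.4 -0.8 -1. ] 59.0
8.55 [0.493  0.2332 0.1112] [-0.7  0.7 -0.4] 59.0
```

The blade entered cleanly, tip about 8 mm deep with no force. Continuing.

```bash
J="python3 -m jog"
$J '[[0,0,0.001,0,0,0,0]]' >o && python3 g.py && $J '[[0,0,0.001,0,0,0,0]]' >o && python3 g.py && $J '[[0,0,0.001,0,0,0,0]]' >o && python3 g.py && $J '[[0,0,0.001,0,0,0,0]]' >o && python3 g.py && $J '[[0,0,0.001,0,0,0,0]]' >o && python3 g.py && $J '[[0,0,0.001,0,0,0,0]]' >o && python3 g.py && $J '[[0,0,0.001,0,0,0,0]]' >o && python3 g.py && $J '[[0,0,0.001,0,0,0,0]]' >o && python3 g.py && $J '[[0,0,0.001,0,0,0,0]]' >o && python3 g.py && $J '[[0,0,0.001,0,0,0,0]]' >o && python3 g.py && $J '[[0,0,0.001,0,0,0,0]]' >o && python3 g.py && $J '[[0,0,0.001,0,0,0,0]]' >o && python3 g.py && $J '[[0,0,0.001,0,0,0,0]]' >o && python3 g.py && $J '[[0,0,0.001,0,0,0,0]]' >o && python3 g.py && $J '[[0,0,0.001,0,0,0,0]]' >o && python3 g.py && $J '[[0,0,0.001,0,0,0,0]]' >o && python3 g.py && $J '[[0,0,0.001,0,0,0,0]]' >o && python3 g.py && $J '[[0,0,0.001,0,0,0,0]]' >o && python3 g.py && $J '[[0,0,0.001,0,0,0,0]]' >o && python3 g.py
```

```text
8.68 [0.493  0.2332 0.1102] [ 0.4  0.4 -2.7] 59.0
8.8 [0.493  0.2332 0.1092] [ 0.4 -0.3 -0.9] 59.0
8.93 [0.493  0.2332 0.1083] [-0.3 -0.6 -0.7] 59.0
9.05 [0.493  0.2332 0.1072] [ 0.4  0.6 -1.4] 59.0
9.18 [0.4931 0.2332 0.1064] [-0.7 -1.   5. ] 59.9
```

Slot 1 jams at about 13 mm with roughly 6 N on the blade. I hold one row, then draw straight out.

```bash
python3 -m jog '[[0,0,0,0,0,0,0]]' >o; python3 g.py; python3 -m jog '[[0,0,-0.003,0,0,0,0],[0,0,-0.007,0,0,0,0],[0,0,-0.013,0,0,0,0],[0,0,-0.02,0,0,0,0],[0,0,-0.024,0,0,0,0],[0,0,-0.024,0,0,0,0]]' >o; python3 g.py; python3 -c "
from h import *
import numpy as np
a=np.radians(87.9);print(.493-.045*np.cos(a),.2332-.045*np.sin(a))
delta(.493-.045*np.cos(a),.2332-.045*np.sin(a),.1302,87.9)"
```

```text
9.3 [0.4931 0.2332 0.1065] [ 0.4 -0.9  0.8] 59.1
10.05 [0.4933 0.2332 0.1308] [ 0.6 -0.3 -1.1] 59.0
0.49135103310820494 0.18823022227996045
t 10.05 pos [0.4933 0.2332 0.1308] F [ 0.63 -0.28 -1.08] tau [-0.01  0.03  0.  ] open 0.182 grip 59.0
delta [ 0.0003 -0.0451  0.0006] [ 0.0002  0.0009 -0.0002]
```

The sustained force may have been only about 2 N, too marginal to count for sure. I go back into slot 1 and press slightly more.

```bash
J="python3 -m jog"; sed -i 's/F\[2\]>3/F[2]>4.5/' g.py
$J '[[0,0,0.003,0,0,0,0],[0,0,0.006,0,0,0,0],[0,0,0.008,0,0,0,0],[0,0,0.0095,0,0,0,0],[0,0,0.011,0,0,0,0],[0,0,0.0125,0,0,0,0],[0,0,0.014,0,0,0,0]]' >o && python3 g.py && $J '[[0,0,0.0015,0,0,0,0],[0,0,0.003,0,0,0,0],[0,0,0.0045,0,0,0,0],[0,0,0.006,0,0,0,0],[0,0,0.007,0,0,0,0],[0,0,0.008,0,0,0,0]]' >o && python3 g.py && $J '[[0,0,0.001,0,0,0,0]]' >o && python3 g.py && $J '[[0,0,0.001,0,0,0,0]]' >o && python3 g.py && $J '[[0,0,0.0006,0,0,0,0]]' >o && python3 g.py && $J '[[0,0,0.0006,0,0,0,0]]' >o && python3 g.py && $J '[[0,0,0.0006,0,0,0,0]]' >o && python3 g.py
$J '[[0,0,0,0,0,0,0]]' >o; python3 g.py
```

```text
10.93 [0.493  0.2332 0.1162] [ 0.8 -0.6 -1.4] 59.0
11.68 [0.493  0.2332 0.1082] [ 0.4 -0.3 -1.5] 59.0
11.8 [0.493  0.2332 0.1073] [-0.2  0.1 -2. ] 59.0
11.93 [0.4931 0.2332 0.1064] [-1.8 -1.4  4.9] 59.9
12.05 [0.4931 0.2332 0.1064] [-0.3 -0.5  0.2] 59.1
```

```bash
J="python3 -m jog"
$J '[[0,0,0.0005,0,0,0,0]]' >o; python3 g.py && $J '[[0,0,0.0005,0,0,0,0]]' >o && python3 g.py && $J '[[0,0,0.0005,0,0,0,0]]' >o && python3 g.py
$J '[[0,0,0,0,0,0,0]]' >o; python3 g.py
```

```text
12.18 [0.4933 0.2332 0.1064] [-2.3 -1.1  6.7] 60.1
12.3 [0.4932 0.2332 0.1064] [-2.1  0.1  5.8] 60.0
```

Confirmed: slot 1 jams, with a sustained push of about 7 N. I draw out, cross 45 mm to slot 2 and enter gently.

```bash
J="python3 -m jog"
$J '[[0,0,-0.003,0,0,0,0],[0,0,-0.007,0,0,0,0],[0,0,-0.013,0,0,0,0],[0,0,-0.02,0,0,0,0],[0,0,-0.025,0,0,0,0],[0,-0.005,-0.025,0,0,0,0],[0,-0.02,-0.025,0,0,0,0],[0,-0.035,-0.025,0,0,0,0],[0,-0.045,-0.025,0,0,0,0],[0,-0.045,-0.025,0,0,0,0]]' >o; python3 look.py w5; python3 g.py
```

```text
t 13.6 pos [0.4914 0.1877 0.1308] F [-0.24 -0.8  -1.5 ] tau [ 0.07 -0.02 -0.01] open 0.179 grip 58.9
delta [-0.0004  0.0438  0.0052] [ 0.0002 -0.     -0.0015]
13.6 [0.4914 0.1877 0.1308] [-0.2 -0.8 -1.5] 58.9
```

View pics/w5c.png

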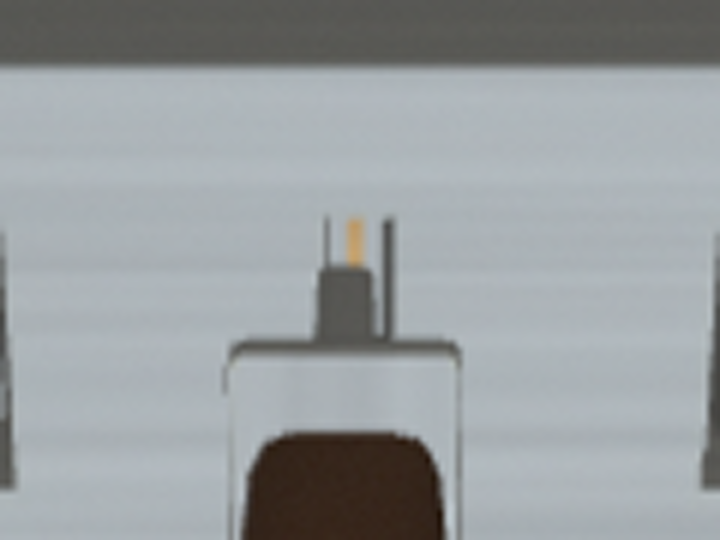

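Slot 2's mouth spans crop x 326–394 (centre about 359, also the mean of its two neighbours' edges), while the blade is at 346. I shift +1.3 mm in tool y and descend under guard.

```bash
J="python3 -m jog"; sed -i 's/F\[2\]>4.5/F[2]>3/' g.py
$J '[[0,0.0013,0,0,0,0,0],[0,0.0013,0.0015,0,0,0,0],[0,0.0013,0.003,0,0,0,0],[0,0.0013,0.0045,0,0,0,0],[0,0.0013,0.006,0,0,0,0],[0,0.0013,0.0075,0,0,0,0],[0,0.0013,0.009,0,0,0,0]]' >o; python3 g.py && $J '[[0,0,0.001,0,0,0,0],[0,0,0.002,0,0,0,0]]' >o && python3 g.py && $J '[[0,0,0.001,0,0,0,0],[0,0,0.002,0,0,0,0]]' >o && python3 g.py && $J '[[0,0,0.001,0,0,0,0],[0,0,0.002,0,0,0,0]]' >o && python3 g.py && $J '[[0,0,0.001,0,0,0,0],[0,0,0.002,0,0,0,0]]' >o && python3 g.py && $J '[[0,0,0.001,0,0,0,0],[0,0,0.002,0,0,0,0]]' >o && python3 g.py
```

```text
14.47 [0.4914 0.1895 0.1217] [ 0.1  0.5 -1.5] 58.9
14.72 [0.4914 0.1895 0.1197] [-0.4  0.4 -1.2] 58.9
14.97 [0.4914 0.1895 0.1178] [-0.5  0.3 -0.9] 58.9
15.22 [0.4914 0.1895 0.1157] [-0.1 -0.8 -1.3] 58.9
15.47 [0.4914 0.1895 0.1137] [ 1.2 -0.4 -1.2] 58.9
15.72 [0.4914 0.1895 0.1117] [ 0.2 -0.5 -0.7] 58.9
```

```bash
J="python3 -m jog"
$J '[[0,0,0.001,0,0,0,0]]' >o && python3 g.py && $J '[[0,0,0.001,0,0,0,0]]' >o && python3 g.py && $J '[[0,0,0.001,0,0,0,0]]' >o && python3 g.py && $J '[[0,0,0.001,0,0,0,0]]' >o && python3 g.py && $J '[[0,0,0.001,0,0,0,0]]' >o && python3 g.py && $J '[[0,0,0.001,0,0,0,0]]' >o && python3 g.py && $J '[[0,0,0.001,0,0,0,0]]' >o && python3 g.py && $J '[[0,0,0.001,0,0,0,0]]' >o && python3 g.py && $J '[[0,0,0.001,0,0,0,0]]' >o && python3 g.py && $J '[[0,0,0.001,0,0,0,0]]' >o && python3 g.py && $J '[[0,0,0.001,0,0,0,0]]' >o && python3 g.py && $J '[[0,0,0.001,0,0,0,0]]' >o && python3 g.py && $J '[[0,0,0.001,0,0,0,0]]' >o && python3 g.py && $J '[[0,0,0.001,0,0,0,0]]' >o && python3 g.py && $J '[[0,0,0.001,0,0,0,0]]' >o && python3 g.py && $J '[[0,0,0.001,0,0,0,0]]' >o && python3 g.py && $J '[[0,0,0.001,0,0,0,0]]' >o && python3 g.py && $J '[[0,0,0.001,0,0,0,0]]' >o && python3 g.py && $J '[[0,0,0.001,0,0,0,0]]' >o && python3 g.py
$J '[[0,0,0.0005,0,0,0,0]]' >o; python3 g.py; $J '[[0,0,0,0,0,0,0]]' >o; python3 g.py
```

```text
15.85 [0.4914 0.1895 0.1107] [ 1.   0.2 -2.1] 58.9
15.97 [0.4914 0.1895 0.1098] [ 0.1 -0.9 -2.1] 58.9
16.1 [0.4914 0.1895 0.1087] [ 0.4 -0.1 -0.8] 58.9
16.23 [0.4914 0.1895 0.1078] [-0.3 -0.3 -2.2] 58.9
16.35 [0.4914 0.1895 0.1067] [-0.5 -0.1 -2. ] 58.9
16.48 [0.4914 0.1895 0.1057] [ 0.4 -0.1 -0.8] 58.9
16.6 [0.4914 0.1895 0.1047] [ 0.5  0.4 -2. ] 58.9
16.73 [0.4914 0.1895 0.1037] [-0.7  0.7 -1.4] 58.9
16.85 [0.4914 0.1895 0.1027] [ 0.7 -0.5 -1.3] 58.9
16.98 [0.4914 0.1895 0.1017] [ 0.2  0.1 -1.2] 58.9
17.1 [0.4914 0.1895 0.1007] [-0.1  0.5 -2.5] 58.9
17.23 [0.4914 0.1895 0.0997] [ 1.  -0.1 -1.7] 58.9
17.35 [0.4914 0.1895 0.0987] [ 0.5 -0.2 -1. ] 58.9
17.48 [0.4914 0.1895 0.0977] [-0.4  0.2 -2. ] 58.9
17.6 [0.4914 0.1895 0.0967] [ 0.  -0.5 -1.1] 58.9
17.73 [0.4914 0.1895 0.0957] [-0.6  1.2 -0.2] 58.9
17.85 [0.4914 0.1895 0.0947] [-0.1 -0.4 -1.7] 58.9
17.98 [0.4914 0.1895 0.0937] [ 0.5 -0.1 -2.3] 58.9
18.1 [0.4914 0.1895 0.0927] [ 0.  -0.5 -1.6] 58.9
18.23 [0.4914 0.1895 0.0922] [-0.1 -0.6 -1. ] 58.9
18.35 [0.4914 0.1895 0.0923] [-0.1 -0.1 -0.7] 58.9
```

```bash
J="python3 -m jog"
$J '[[0,0,0.001,0,0,0,0]]' >o && python3 g.py && $J '[[0,0,0.001,0,0,0,0]]' >o && python3 g.py && $J '[[0,0,0.001,0,0,0,0]]' >o && python3 g.py && $J '[[0,0,0.001,0,0,0,0]]' >o && python3 g.py && $J '[[0,0,0.001,0,0,0,0]]' >o && python3 g.py && $J '[[0,0,0.001,0,0,0,0]]' >o && python3 g.py && $J '[[0,0,0.001,0,0,0,0]]' >o && python3 g.py && $J '[[0,0,0.001,0,0,0,0]]' >o && python3 g.py && $J '[[0,0,0.001,0,0,0,0]]' >o && python3 g.py && $J '[[0,0,0.001,0,0,0,0]]' >o && python3 g.py && $J '[[0,0,0.001,0,0,0,0]]' >o && python3 g.py && $J '[[0,0,0.001,0,0,0,0]]' >o && python3 g.py && $J '[[0,0,0.001,0,0,0,0]]' >o && python3 g.py && $J '[[0,0,0.001,0,0,0,0]]' >o && python3 g.py && $J '[[0,0,0.001,0,0,0,0]]' >o && python3 g.py && $J '[[0,0,0.001,0,0,0,0]]' >o && python3 g.py && $J '[[0,0,0.001,0,0,0,0]]' >o && python3 g.py
$J '[[0,0,0,0,0,0,0]]' >o; python3 g.py
```

```text
18.48 [0.4915 0.1895 0.0914] [-0.9  0.  -1.5] 58.9
18.6 [0.4914 0.1895 0.0902] [ 0.3 -0.4 -2.7] 58.9
18.73 [0.4914 0.1895 0.0892] [-0.1  0.3 -2. ] 58.9
18.85 [0.4914 0.1895 0.0882] [-0.  -0.1 -0.8] 58.9
18.98 [0.4914 0.1895 0.0872] [ 0.5  0.3 -2. ] 58.9
19.1 [0.4914 0.1895 0.0862] [-0.  -0.1 -1.2] 58.9
19.23 [0.4914 0.1895 0.0852] [ 0.8  0.4 -1.2] 58.9
19.35 [0.4914 0.1895 0.0842] [-0.1 -0.3 -1.5] 58.9
19.48 [0.4914 0.1895 0.0832] [ 0.   0.2 -1.7] 58.9
19.6 [0.4914 0.1895 0.0822] [-0.3  0.5 -1.3] 58.9
19.73 [0.4914 0.1895 0.0812] [-0.5 -0.4 -1.3] 58.9
19.85 [0.4914 0.1895 0.0802] [-0.4 -0.7 -2.1] 58.9
19.98 [0.4914 0.1895 0.0792] [-0.1  0.5 -3. ] 58.9
20.1 [0.4914 0.1895 0.0782] [ 0.2  1.1 -2.1] 58.9
20.23 [0.4914 0.1896 0.0775] [-4.6 -0.2  7.2] 60.3
20.35 [0.4914 0.1896 0.0776] [-1.7 -1.7  2.8] 59.3
```

Slot 2 is clear: the shoulder seated at TCP z 0.0776, exactly where predicted. I draw it out and go on to slot 3.

```bash
J="python3 -m jog"
$J '[[0,0,-0.003,0,0,0,0],[0,0,-0.008,0,0,0,0],[0,0,-0.016,0,0,0,0],[0,0,-0.026,0,0,0,0],[0,0,-0.036,0,0,0,0],[0,0,-0.046,0,0,0,0],[0,0,-0.053,0,0,0,0],[0,0,-0.053,0,0,0,0]]' >o; python3 g.py
$J '[[0,-0.007,0,0,0,0,0],[0,-0.02,0,0,0,0,0],[0,-0.035,0,0,0,0,0],[0,-0.045,0,0,0,0,0],[0,-0.045,0,0,0,0,0],[0,-0.045,0,0,0,0,0]]' >o; python3 look.py w6; python3 g.py
```

```text
21.35 [0.4919 0.1896 0.1311] [-0.1 -0.1 -1. ] 58.9
t 22.15 pos [0.4898 0.1447 0.1303] F [-0.41  0.54 -2.  ] tau [0.02 0.03 0.  ] open 0.186 grip 58.9
delta [-0.0005  0.0869  0.0048] [ 0.0002  0.0001 -0.0002]
22.15 [0.4898 0.1447 0.1303] [-0.4  0.5 -2. ] 58.9
```

View pics/w6c.png

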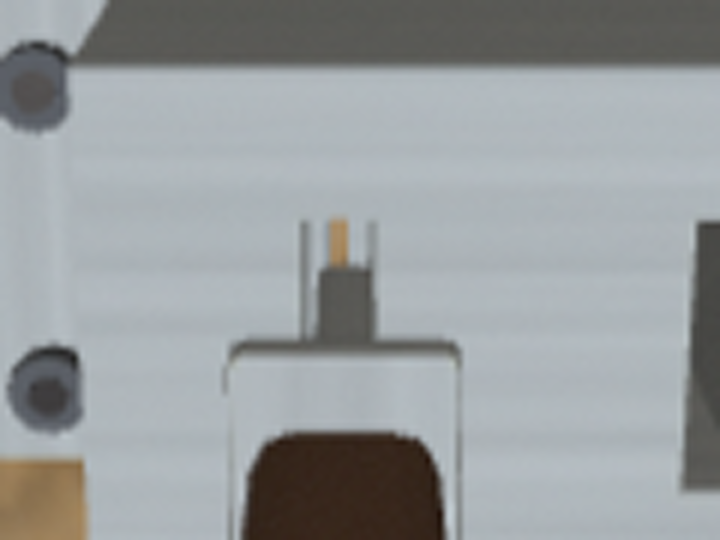

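Slot 3's mouth spans crop x 302–377 (centre about 340) and the blade is at 346. I shift -0.7 mm and descend under guard.

```bash
J="python3 -m jog"
$J '[[0,-0.0007,0,0,0,0,0],[0,-0.0007,0.0015,0,0,0,0],[0,-0.0007,0.003,0,0,0,0],[0,-0.0007,0.0045,0,0,0,0],[0,-0.0007,0.006,0,0,0,0],[0,-0.0007,0.0075,0,0,0,0],[0,-0.0007,0.009,0,0,0,0]]' >o; python3 g.py && $J '[[0,0,0.001,0,0,0,0],[0,0,0.002,0,0,0,0]]' >o && python3 g.py && $J '[[0,0,0.001,0,0,0,0],[0,0,0.002,0,0,0,0]]' >o && python3 g.py && $J '[[0,0,0.001,0,0,0,0],[0,0,0.002,0,0,0,0]]' >o && python3 g.py && $J '[[0,0,0.001,0,0,0,0],[0,0,0.002,0,0,0,0]]' >o && python3 g.py && $J '[[0,0,0.001,0,0,0,0],[0,0,0.002,0,0,0,0]]' >o && python3 g.py && $J '[[0,0,0.001,0,0,0,0]]' >o && python3 g.py && $J '[[0,0,0.001,0,0,0,0]]' >o && python3 g.py && $J '[[0,0,0.001,0,0,0,0]]' >o && python3 g.py && $J '[[0,0,0.001,0,0,0,0]]' >o && python3 g.py && $J '[[0,0,0.001,0,0,0,0]]' >o && python3 g.py && $J '[[0,0,0.001,0,0,0,0]]' >o && python3 g.py && $J '[[0,0,0.001,0,0,0,0]]' >o && python3 g.py && $J '[[0,0,0.001,0,0,0,0]]' >o && python3 g.py && $J '[[0,0,0.001,0,0,0,0]]' >o && python3 g.py && $J '[[0,0,0.001,0,0,0,0]]' >o && python3 g.py && $J '[[0,0,0.001,0,0,0,0]]' >o && python3 g.py && $J '[[0,0,0.001,0,0,0,0]]' >o && python3 g.py && $J '[[0,0,0.001,0,0,0,0]]' >o && python3 g.py && $J '[[0,0,0.001,0,0,0,0]]' >o && python3 g.py && $J '[[0,0,0.001,0,0,0,0]]' >o && python3 g.py && $J '[[0,0,0.001,0,0,0,0]]' >o && python3 g.py && $J '[[0,0,0.001,0,0,0,0]]' >o && python3 g.py && $J '[[0,0,0.001,0,0,0,0]]' >o && python3 g.py
```

```text
23.02 [0.4897 0.1438 0.1212] [ 0.5 -0.4 -0.8] 58.9
23.27 [0.4897 0.1438 0.1192] [ 0.7 -0.7 -1.4] 58.9
23.52 [0.4897 0.1439 0.1173] [ 0.7  0.2 -1.8] 58.9
23.77 [0.4897 0.1439 0.1152] [-0.2 -0.7 -0.7] 58.9
24.02 [0.4897 0.1439 0.1132] [ 0.1 -0.4 -0.9] 58.9
24.27 [0.4897 0.1439 0.1112] [ 0.2 -0.3 -1.3] 58.9
24.4 [0.4897 0.1439 0.1102] [ 0.9 -0.2 -0.9] 58.9
24.52 [0.4897 0.1438 0.1092] [ 1.2 -0.2 -0.6] 58.9
24.65 [0.4897 0.1439 0.1082] [-0.4  0.2 -1.9] 58.9
24.77 [0.4897 0.1438 0.1072] [ 2.  -0.1 -2.4] 58.9
24.9 [0.4897 0.1439 0.1062] [ 0.4  0.2 -0.9] 58.9
25.02 [0.4897 0.1439 0.1052] [ 0.9 -0.  -2.1] 58.9
25.15 [0.4897 0.1439 0.1042] [-0.8  0.3 -1.3] 58.9
25.27 [0.4897 0.1439 0.1032] [-0.2 -0.2 -0.9] 58.9
25.4 [0.4898 0.1438 0.1023] [ 0.2  0.1 -2.6] 58.9
25.52 [0.4897 0.1439 0.1012] [ 0.6 -0.2 -1.5] 58.9
25.65 [0.4897 0.1439 0.1002] [-0.4  0.5 -1. ] 58.9
25.77 [0.4897 0.1439 0.0992] [-0.2  0.3 -1.2] 58.9
25.9 [0.4897 0.1438 0.0982] [ 0.1 -0.5 -1.4] 58.9
26.02 [0.4897 0.1438 0.0972] [ 0.5 -0.2 -1.4] 58.9
26.15 [0.4897 0.1439 0.0962] [-0.4 -0.6 -1.3] 58.9
26.27 [0.4897 0.1439 0.0952] [ 1.1  0.3 -2.3] 58.9
26.4 [0.4898 0.1439 0.0943] [-1.  -0.6  6.2] 59.9
```

Contact at about 25 mm. I press a little more so the jam registers, and hold.

```bash
J="python3 -m jog"
$J '[[0,0,0.0005,0,0,0,0]]' >o; python3 g.py && $J '[[0,0,0.0005,0,0,0,0]]' >o && python3 g.py && $J '[[0,0,0.0005,0,0,0,0]]' >o && python3 g.py
$J '[[0,0,0,0,0,0,0]]' >o; python3 g.py
```

```text
26.52 [0.4899 0.1439 0.0943] [-2.3 -0.2  6.5] 60.1
26.65 [0.4898 0.1439 0.0943] [-3.1  0.   4.5] 60.0
```

Slot 3 jams at about 25 mm. I draw out and return to slot 2 (+45.7 mm).

```bash
J="python3 -m jog"
$J '[[0,0,-0.003,0,0,0,0],[0,0,-0.008,0,0,0,0],[0,0,-0.016,0,0,0,0],[0,0,-0.026,0,0,0,0],[0,0,-0.035,0,0,0,0],[0,0,-0.038,0,0,0,0],[0,0,-0.038,0,0,0,0]]' >o; python3 g.py
$J '[[0,0.007,0,0,0,0,0],[0,0.02,0,0,0,0,0],[0,0.035,0,0,0,0,0],[0,0.0457,0,0,0,0,0],[0,0.0457,0,0,0,0,0],[0,0.0457,0,0,0,0,0],[0,0.0457,0,0,0,0,0]]' >o; python3 g.py; python3 -c "
from h import *
delta(.4914,.1895,.1202,87.9)"
```

```text
27.52 [0.4899 0.1439 0.1321] [-0.1  0.2 -2.5] 59.1
28.4 [0.4914 0.1892 0.1318] [ 0.   0.  -1.5] 58.8
t 28.4 pos [0.4914 0.1892 0.1318] F [ 0.02  0.03 -1.5 ] tau [-0.01 -0.   -0.02] open 0.18 grip 58.8
delta [-0.      0.0003  0.0116] [-0.0001 -0.0001 -0.0006]
```

```bash
J="python3 -m jog"
$J '[[0,0,0.0015,0,0,0,0],[0,0,0.003,0,0,0,0],[0,0,0.0045,0,0,0,0],[0,0,0.006,0,0,0,0],[0,0,0.0075,0,0,0,0],[0,0,0.009,0,0,0,0],[0,0,0.01,0,0,0,0]]' >o; python3 g.py && $J '[[0,0,0.001,0,0,0,0],[0,0,0.002,0,0,0,0],[0,0,0.003,0,0,0,0]]' >o && python3 g.py && $J '[[0,0,0.001,0,0,0,0],[0,0,0.002,0,0,0,0],[0,0,0.003,0,0,0,0]]' >o && python3 g.py && $J '[[0,0,0.0015,0,0,0,0],[0,0,0.003,0,0,0,0],[0,0,0.0045,0,0,0,0],[0,0,0.006,0,0,0,0]]' >o && python3 g.py && $J '[[0,0,0.0015,0,0,0,0],[0,0,0.003,0,0,0,0],[0,0,0.0045,0,0,0,0],[0,0,0.006,0,0,0,0]]' >o && python3 g.py && $J '[[0,0,0.0015,0,0,0,0],[0,0,0.003,0,0,0,0],[0,0,0.0045,0,0,0,0],[0,0,0.006,0,0,0,0]]' >o && python3 g.py && $J '[[0,0,0.0015,0,0,0,0],[0,0,0.003,0,0,0,0],[0,0,0.0045,0,0,0,0],[0,0,0.006,0,0,0,0]]' >o && python3 g.py && $J '[[0,0,0.0015,0,0,0,0],[0,0,0.003,0,0,0,0],[0,0,0.0045,0,0,0,0],[0,0,0.006,0,0,0,0]]' >o && python3 g.py
```

```text
29.27 [0.4914 0.1895 0.1217] [-0.  -0.2 -1.4] 58.8
29.65 [0.4914 0.1895 0.1188] [ 1.  -0.3 -1.4] 58.8
30.02 [0.4914 0.1895 0.1157] [-0.6 -0.4 -1.3] 58.8
30.52 [0.4914 0.1895 0.1097] [-0.5 -0.3 -1.4] 58.8
31.02 [0.4914 0.1895 0.1037] [ 0.8 -0.1 -1. ] 58.8
31.52 [0.4914 0.1895 0.0977] [-0.3 -0.1 -1.6] 58.8
32.02 [0.4914 0.1895 0.0917] [ 0.1  0.  -1.6] 58.8
32.52 [0.4914 0.1895 0.0857] [ 0.1  0.4 -1.5] 58.8
```

```bash
J="python3 -m jog"
$J '[[0,0,0.0015,0,0,0,0],[0,0,0.003,0,0,0,0],[0,0,0.0045,0,0,0,0],[0,0,0.006,0,0,0,0]]' >o && python3 g.py && $J '[[0,0,0.001,0,0,0,0]]' >o && python3 g.py && $J '[[0,0,0.001,0,0,0,0]]' >o && python3 g.py && $J '[[0,0,0.001,0,0,0,0]]' >o && python3 g.py && $J '[[0,0,0.001,0,0,0,0]]' >o && python3 g.py
$J '[[0,0,0,0,0,0,0]]' >o; python3 g.py
```

```text
33.02 [0.4914 0.1895 0.0797] [ 0.4 -0.6 -0.9] 58.8
33.15 [0.4914 0.1895 0.0787] [-0.8  0.4 -1.3] 58.8
33.27 [0.4914 0.1895 0.0777] [ 0.4 -0.4 -2. ] 58.8
33.4 [0.4915 0.1896 0.0775] [-5.6 -0.4 12.7] 61.0
33.52 [0.4915 0.1896 0.0776] [-3.   0.1  5. ] 60.0
```

Seated with the shoulder on the block. Release and rise straight up.

```bash
J="python3 -m jog"
$J '[[0,0,-0.0004,0,0,0,0],[0,0,-0.0004,0,0,0,0.3],[0,0,-0.0004,0,0,0,0.5],[0,0,-0.0004,0,0,0,0.6],[0,0,-0.0004,0,0,0,0.6],[0,0,-0.0004,0,0,0,0.6]]' | tail -2; python3 g.py
$J '[[0,0,-0.01,0,0,0,0.6],[0,0,-0.03,0,0,0,0.6],[0,0,-0.06,0,0,0,0.6],[0,0,-0.1,0,0,0,0.6],[0,0,-0.13,0,0,0,0.6],[0,0,-0.13,0,0,0,0.6],[0,0,-0.13,0,0,0,0.6]]' >o; python3 look.py w7; python3 g.py
python3 - <<'E'
from h import *
import json
P=json.load(open("pics/w7.json"));d=np.load("pics/w7.npy")
U,V=np.meshgrid(np.arange(560),np.arange(420));W=world(P,U,V,d=d)
m=((abs(W[...,2]-.114)<.006)&(np.hypot(W[...,0]-.4914,W[...,1]-.1895)<.05)&(d>0)).astype(np.uint8)
c=max(cv2.findContours(m,cv2.RETR_EXTERNAL,cv2.CHAIN_APPROX_NONE)[0],key=cv2.contourArea)[:,0].astype(float)
z=np.median(W[...,2][m>0]);w=world(P,c[:,0],c[:,1],z=z)[:,:2];print("handle top",z,cv2.minAreaRect((w*1000).astype(np.float32)))
E
```

```text
opening: 0.604
grasp_force: 0.0
34.27 [0.4914 0.1895 0.0771] [-0.1 -0.1  0.4] 0.0
t 35.2 pos [0.4906 0.1894 0.2062] F [-0.58 -0.07 -0.59] tau [ 0.01 -0.03  0.09] open 0.599 grip 0.0
delta [-0.0015  0.0422  0.0806] [-0.0003 -0.0018 -0.0002]
35.2 [0.4906 0.1894 0.2062] [-0.6 -0.1 -0.6] 0.0
handle top 0.11278019568097847 ((489.8089599609375, 188.75469970703125), (15.166807174682617, 33.07869338989258), 87.34797668457031)
```

View pics/w7.png

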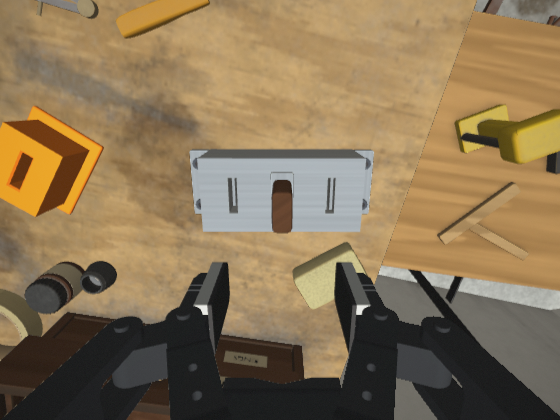

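The feeler stands upright in the middle slot (handle at about (282,205), top at z 0.113, as expected when fully home). The gripper is clear and the bystanders are untouched.

```bash
python3 -c "
from bench import workorder
print(workorder.hand_in())"
```

```text
the job is handed in; nothing more can be done
None
```

I tested all three slots: the left jammed at about 13 mm and the right at about 25 mm. The feeler now stands released and fully home in the middle slot, and the job is handed in (no verdict was printed).

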